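# Fit the access cover to the gear housing and hold it home

## Task

Pick the aluminium access cover off its wooden stand and lay it on the rubber seal of the grey gear housing, between the guide pins. Then turn the cover's wing fastener until the wing runs parallel to the cover's long sides, so that the cross-pin under it lines up with the slot in the housing, and press the cover down against the sprung seal until it is flush on the housing's rim. Finish while still holding it pressed home (do not let go: the seal would lift it again), and leave the other parts on the bench where they are.

Things in the scene. Friction and masses are not known exactly. Their poses are not given: they have to be found in the camera images.
- cover: Loose flat aluminium access cover, 170 mm (its x) by 120 mm (its y), 6 mm thick, about 0.4 kg with its fastener. Origin: centre of the plate's underside; z up. It starts lying level on the wooden stand, underside 40 mm above the bench. The steel wing fastener in its middle is the only thing to lift it by. Either way round on the housing is right.
- wing (a joint): Angle of the wing relative to the cover, rad, counter-clockwise from above: 0 = parallel to the cover's x (long sides), the in-line position; 1.57 = square to them. Range -0.5 to 1.57, no stop at 0. It starts at 0.65 to 1.35, stays where it is left (friction 0.05 N m) and does not slip while the cover is carried smoothly.
- wing_top (a point): Middle of the wing's top edge, over the cover's centre, 36 mm above the plate's underside. The wing is an upright steel bar 46 mm long, 10 mm thick, from 10 to 36 mm above the underside; strong enough to lift and press the cover by. Axes: x along the wing, z up.
- pin (a point): Centre of the bottom of the fastener's cross-pin, 14 mm below the cover's underside. The pin is 30 mm long (its x, parallel to the wing), 6 mm wide, 6 mm high, and sticks out under the cover. While out of line with the slot it strikes the bridge and the cover cannot go down.
- housing: Fixed grey open-topped gear housing, 212 mm (its x) by 162 mm (its y), 70 mm high, rim 30 mm wide. Origin: centre of its underside on the bench; z up; yaw varies. The cover's long sides go along its x. Six steel guide pins (10 mm thick, 18 mm above the rim, top 8 mm tapered) stand round the cover's place, two at each long side, one at each short side, with 2 mm play.
- seat (a point): Centre of the opening at rim height, 70 mm above the bench; axes as the housing. Flush = cover's underside at this height. A black rubber seal on springs stands 6 mm proud of the rim: it bears the cover's weight, so the cover laid on it stands 6 mm high; it sinks from about 4 N push, is flush at about 12 N, and lifts the cover again when let go.
- slot (a point): Centre of the slot in the steel bridge across the housing's opening, at the bridge's top, 9.5 mm below the rim. The slot is 38 mm long (housing's x) by 14 mm wide. With the cover lying on the seal the cross-pin is 1.5 mm above it.
- stand: Fixed wooden stand on which the cover starts: 150 x 110 mm plywood with two wooden strips, top 40 mm above the bench. Origin: centre of its underside.
- bush_a: Bystander: upright brass bush, 56 mm across, 55 mm high, origin at its underside.
- bush_b: Bystander: upright brass bush, 48 mm across, 35 mm high, origin at its underside.
- valve_body: Bystander: round dark brown valve body, 84 mm across, 86 mm high, origin at its underside.
- adapter: Bystander: stepped steel pipe adapter, 52 mm across, 65 mm high, origin at its underside.
- insert_box: Bystander: small flat blue box, 50 x 80 x 30 mm, origin at its underside.
- wrench: Bystander: steel wrench lying on the bench.
- flange: Bystander: dark steel flange ring, 90 mm across, 16 mm high, origin at its underside.
There are look-alikes about, which are no part of the job. There is more than one size of the cover; the one meant has the size given above.

How it is judged:
By the outcome, as a careful person would: the job done as asked, in the order asked, and still so for the second after the job is handed in, while the arm keeps its last pose, push and grip.
It also fails if it takes over 48 s, if anything falls off the work surface, if the arm or the gripper's body presses on something with over 40 N, if the wrist force passes 120 N, or if a joint passes its speed limit or range.

## Robot

A 6-joint arm with a two-finger parallel gripper is mounted at the origin on the work surface. World frame = base frame: x ahead of the robot, y to its left, z up, the work surface at z = 0. Lengths are in m, angles in degrees, forces in N, time in s.
With the tool pointing down it reaches from about 0.4 to 0.825 m from the base axis. Payload 7 kg.
Tool frame: the origin (TCP) lies at the centre of the arm's flange, where the gripper is bolted on; the fingertips stand 178 mm ahead of it and the grasp point (between the pads) lies 159 mm ahead of it (tip_reach is the distance from the TCP to the fingertips, in m); z points along the fingers, y is the line along which they close (so a half turn about z gives the same grasp; the last joint's range is limited). The gripper opens to 88 mm and grips with 3 to 60 N. Pads are 19 mm wide; open, the fingers measure 130 mm over their backs; the gripper's body (78 mm by 193 mm) begins 47 mm behind the grasp point.
Start: joints at [84.46, 20.546, 0.682, 0, -70.136, -16.507], TCP at [0.253, 0.626, 0.405] pointing down, gripper open.
Joint ranges: [-176.03, 176.03], [-82.01, 121.73], [-58.28, 71.71], [-173.87, 95.51], [-174.79, -0.11], [-173.66, 173.66]. Speed limits (degrees/s): [136.94, 136.94, 172.46, 180, 180, 180].

## Interface

Orientations are given as [roll, pitch, yaw] about the fixed x, y, z axes, in that order (R = Rz(yaw) Ry(pitch) Rx(roll)).
In Python, from plant import * gives the robot as it stands.
- The arm moves only by the shell command python3 -m handwheel 'ROWS'. ROWS is JSON, a list of rows, each a list of 7 numbers: the opening, from -1 (shut) to 1 (fully open), then the shift along the tool's x, y, z as a fraction of full scale, then the turn, a rotation vector about the tool's x, y, z as a fraction of full scale. A call has 1 to 5 rows; each row shifts and turns the commanded pose from where the row before left it, along the tool's axes as they then stand; what a row does not reach is not made up. Full scale, the value 1, is 0.025 m for a shift and 6 degrees for a turn. A row lasts 1/8 s, in which the tool goes at most 62.5 mm and 10.7 degrees, less where a joint would pass 70% of its speed; a pose out of reach is approached as far as the arm can. A call with a number of a shift or a turn outside -1 to 1 is refused whole. A call with a gripper value outside its range is refused whole. The fingers move at their own pace and stop on an object; the grip force is fixed at half the most. Time passes only in rows, so rows that do not move let the fingers close. It gives the time, the measured TCP pose, the force, the opening and the grip force at its end, in the units of the state.
- get_obs(): the state, without advancing time (a new reading comes with each control period).
- snapshot(name): name is "side" or "top"; returns a dict with "color" (384x512x3 uint8, red, green, blue), "fx", "fy", "cx", "cy" (pixels), "R" (3x3) and "t" (3): a world point X has camera coordinates R X + t. Camera axes: x right, y down, z forward; pixel columns grow to the right and rows downward; lengths in m; the calibration is good to about 2 mm. A picture is of the moment at which its call begins. There is no depth.
- close_job(): hands the job in; it is judged then, once.
The state is a dict: "clock": time; "joint_pos": joint angles; "qvel": joint speeds; "tau": joint torques, N m; "tool_pos": TCP position; "orientation": TCP orientation; "force": force on the tool from outside, world axes, zero at the start; "moment": the same for the moment, N m; "opening": finger opening in m; "gripper_force": force on a finger pad.
Only numpy, scipy, OpenCV 4.12 (cv2) and the standard library are available. Lean on these libraries where they do the work, as an engineer would, in place of code of your own. Each camera call takes 0.05 s, during which the arm holds its last target. There are 200 camera calls.

## Working session

There is one attempt and no reset: what is moved stays moved. The work goes in short steps, Python scripts to look and compute and a shell command to move; the robot and the scene stay as the last step left them, time stands still between calls to the robot, and variables do not carry over. Pictures are saved under pics/ and viewed, at most 10 in all, crops included, and the job is handed in when it is done.

```bash
mkdir -p pics
python3 - <<'E'
from plant import *
import cv2
for n in("top","side"):
    s=snapshot(n); cv2.imwrite(f"pics/{n}0.png",cv2.resize(s["color"][:,:,::-1],(800,600),interpolation=cv2.INTER_CUBIC))
    print(n,s["fx"],s["cx"],s["cy"],s["R"],s["t"])
print(get_obs())
E
```

```text
top 424.19880576416915 255.6810567547634 192.34799507492357 [[ 0.02333349 -0.99956966  0.01777784]
 [-0.98736884 -0.02582889 -0.15631903]
 [ 0.15671094 -0.01390582 -0.98754661]] [-0.03452521  0.46934593  1.30284258]
side 375.9657076054021 251.61924840225953 188.97996816931777 [[ 0.97004621 -0.24274332  0.00927484]
 [-0.13039281 -0.55252763 -0.823232  ]
 [ 0.20495868  0.79736372 -0.56762932]] [-0.46048861  0.14043035  1.00414599]
{'clock': 0.1, 'joint_pos': array([ 8.44585810e+01,  2.05859046e+01,  6.39059887e-01, -1.83781655e-02,
       -7.01343036e+01, -1.65055629e+01]), 'qvel': array([ 0.05081598, -0.21063381,  0.05657343,  0.10152716,  0.0425754 ,
       -0.05226433]), 'tau': array([-4.33325404e-04, -5.84159946e+01,  2.93752742e+01,  7.01545492e+00,
        1.01278396e-02, -5.95388178e-05]), 'tool_pos': array([0.25332267, 0.62547453, 0.40383054]), 'orientation': array([ 1.79917287e+02, -6.49143546e-03, -2.20532347e+01]), 'force': array([-0.25157684,  0.0725818 , -0.13438999]), 'moment': array([-0.02573483,  0.05910789, -0.03531785]), 'gripper_force': 0.0, 'opening': 0.08739093936934597}
```

View pics/top0.png

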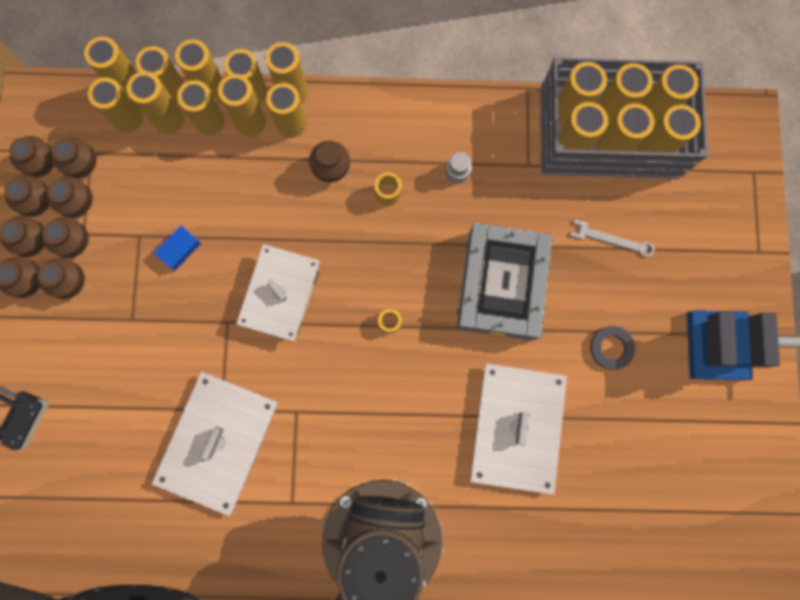

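View pics/side0.png

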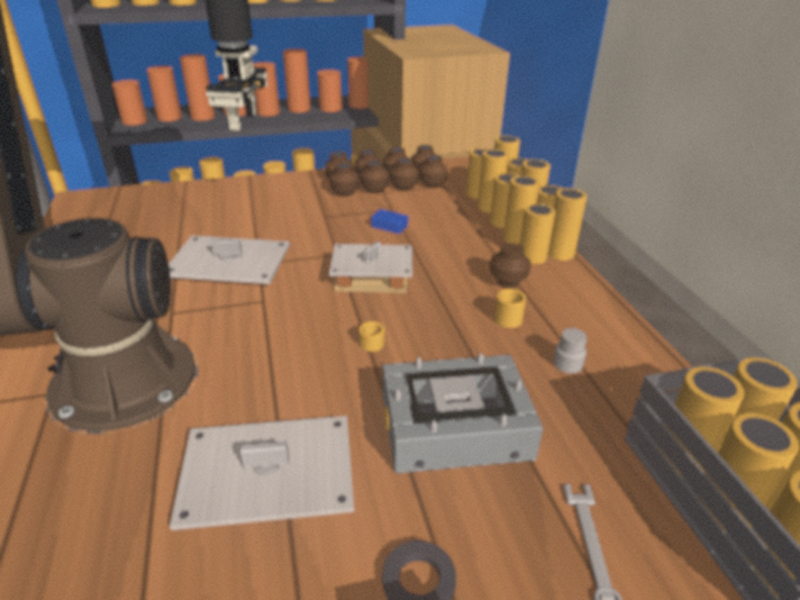

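Cover candidates in the top view: (278,292), on the stand and the smallest; (215,443), flat and larger; (518,430), flat and larger. By the description it is (278,292), since the side view shows the stand under it at (372,285). The next step is one close crop to check this.

```bash
cat > h.py <<'E'
from plant import *
import cv2,numpy as np
def tile(name,x0,y0,w,img=None,W=400,H=300):
    s=img if img is not None else snapshot(name)["color"]
    h=w*H/W; k=W/w
    M=np.float32([[k,0,-k*x0+(k-1)/2],[0,k,-k*y0+(k-1)/2]])
    return cv2.warpAffine(s[:,:,::-1].copy(),M,(W,H),flags=cv2.INTER_CUBIC)
CAL={}
def ray(name,u,v,z):
    if name not in CAL: CAL[name]=snapshot(name)
    s=CAL[name];R=np.array(s["R"]);t=np.array(s["t"])
    d=R.T@np.array([(u-s["cx"])/s["fx"],(v-s["cy"])/s["fy"],1]);c=-R.T@t
    return c+d*(z-c[2])/d[2]
def proj(name,X):
    if name not in CAL: CAL[name]=snapshot(name)
    s=CAL[name];p=np.array(s["R"])@X+np.array(s["t"])
    return np.array([s["fx"]*p[0]/p[2]+s["cx"],s["fy"]*p[1]/p[2]+s["cy"]])
E
python3 - <<'E'
from h import *
t=snapshot("top")["color"];s=snapshot("side")["color"]
a=np.hstack([tile("",128,149,100,t),tile("",273,142,100,t)])
b=np.hstack([tile("",188,135,100,s),tile("",235,220,120,s)])
cv2.imwrite("pics/c1.png",np.vstack([a,b]))
E
```

```text
(no output)
```

View pics/c1.png

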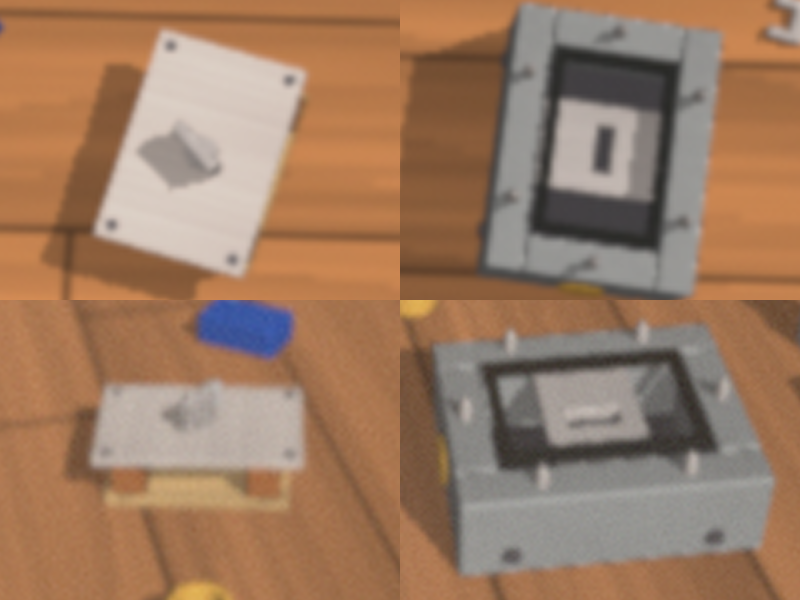

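The crop shows the small cover on the stand (plate corners (162,30), (306,70), (243,276), (94,234) in the tile) with its wing skewed from (178,124) to (216,166). The housing has its slot at (604,148).

```bash
cat >> h.py <<'E'
def px(x0,y0,w,pts,ox=0,oy=0,W=400):
    k=W/w; return [((a-ox-(k-1)/2)/k+x0,(b-oy-(k-1)/2)/k+y0) for a,b in pts]
def rect(name,pts,z,L,Wd):
    P=np.array([ray(name,u,v,z)[:2] for u,v in pts]); c=P.mean(0)
    e=[np.linalg.norm(P[i]-P[(i+1)%4])*1e3 for i in range(4)]
    r=cv2.minAreaRect((P*1000).astype(np.float32))
    lng=(P[3]-P[0]+P[2]-P[1]) # 0-1 and 2-3 short
    return c.round(4),np.round(e,1),np.degrees(np.arctan2(lng[1],lng[0])).round(2)
E
python3 - <<'E'
from h import *
np.set_printoptions(suppress=True)
print("cover",rect("top",px(128,149,100,[(162,30),(306,70),(243,276),(94,234)]),.046,0,0))
# side order so that first edge is short: left edge back->front
ps=px(188,135,100,[(303,386),(304,468),(92,467),(106,384)],0,300)
print("cover side",rect("side",ps,.046,0,0))
print("housing",rect("top",px(273,142,100,[(520,4),(722,32),(693,297),(482,273)],400,0),.07,0,0))
print("seal",rect("top",px(273,142,100,[(557,46),(680,65),(658,247),(532,232)],400,0),.076,0,0))
print("slot top",[ray("top",*p,.0605).round(4) for p in px(273,142,100,[(604,148)],400,0)])
w=px(128,149,100,[(178,124),(216,166)])
a,b=[ray("top",*p,.076) for p in w]; print("wing",a,b,np.degrees(np.arctan2(*(b-a)[1::-1])))
ph=px(235,220,120,[(433,345),(462,575-0),(772,477),(700,325)],400,300)
print([ray("side",*p,.07).round(4) for p in ph])
pp=px(235,220,120,[(511,333),(643,323),(725,380),(693,452),(543,466),(466,400)],400,300)
pt=np.array([ray("side",*p,.088)[:2] for p in pp]); print("pins side",pt.round(4), pt.mean(0), cv2.minAreaRect(pt.astype(np.float32)))
for X in ([0,0,.178],):
    pass
for n in("top","side"):
  s=CAL[n];print(n,-np.array(s["R"]).T@s["t"])
E
```

```text
cover (array([0.4809, 0.2211]), array([118.8, 169.7, 120.7, 169.6]), np.float64(165.42))
cover side (array([0.4806, 0.2115]), array([131.2, 167.8, 132.8, 170.2]), np.float64(165.99))
housing (array([ 0.5121, -0.2328]), array([160.2, 211.2, 162.8, 215.4]), np.float64(172.88))
seal (array([ 0.5134, -0.2336]), array([ 96.9, 144.7,  97.2, 148.2]), np.float64(172.74))
slot top [array([ 0.5154, -0.2341,  0.0605])]
wing [0.4967307  0.23504904 0.076     ] [0.46486089 0.20432822 0.076     ] -136.05167595650093
[array([ 0.4191, -0.1474,  0.07  ]), array([ 0.3884, -0.3559,  0.07  ]), array([ 0.607 , -0.3272,  0.07  ]), array([ 0.6221, -0.1723,  0.07  ])]
pins side [[ 0.473  -0.1677]
 [ 0.5712 -0.1796]
 [ 0.605  -0.2508]
 [ 0.5561 -0.3097]
 [ 0.4568 -0.2985]
 [ 0.4235 -0.2279]] [ 0.51426398 -0.23903822] ((0.514335036277771, -0.2386995106935501), (0.13171204924583435, 0.18292482197284698), 83.53919982910156)
top [ 0.26005346 -0.00427058  1.36059926]
side [ 0.2591979  -0.83485846  0.68986043]
```

Cover: centre (0.481, 0.220), yaw -14.6°, measured 170 x 120, so the choice is confirmed. The wing runs at about 44° in the world. Housing: centre (0.5135, -0.234), yaw -7.2°. To stay clear of joint 6's range I'll grasp at tool yaw -136, turning first.

```bash
cat > go.py <<'E'
from h import *
import sys
from scipy.spatial.transform import Rotation as Ro
np.set_printoptions(suppress=True,precision=3)
# usage: go.py x y z yaw : remaining move in tool-axis units (full scale)
o=get_obs();R=Ro.from_euler("xyz",o["orientation"],degrees=True)
print("t",o["clock"],"pos",o["tool_pos"],"rpy",o["orientation"],"F",o["force"],"M",o["moment"],"open",o["opening"],o["gripper_force"])
if len(sys.argv)>4:
    x,y,z,w=map(float,sys.argv[1:5]);T=Ro.from_euler("xyz",[180,0,w],degrees=True)
    print("shift",R.inv().apply(np.array([x,y,z])-o["tool_pos"])/.025,"turn",(R.inv()*T).as_rotvec(degrees=True)/6)
    print("shift after turn",T.inv().apply(np.array([x,y,z])-o["tool_pos"])/.025)
E
python3 -m handwheel '[[1,0,0,0,0,0,1],[1,0,0,0,0,0,1],[1,0,0,0,0,0,1],[1,0,0,0,0,0,1],[1,0,0,0,0,0,1]]'; python3 go.py .481 .220 .30 -136
```

```text
clock: 0.92
tool_pos: [0.2534, 0.6256, 0.4046]
orientation: [180.0, -0.0, -52.2]
force: [-0.4, -0.2, -0.8]
opening: 0.0876
gripper_force: 0.0
t 0.925 pos [0.253 0.626 0.405] rpy [179.993  -0.006 -52.245] F [-0.382 -0.19  -0.756] M [0.061 0.021 0.033] open 0.08763561822898476 0.0
shift [18.401  2.734  4.186] turn [ 0.    -0.002 13.959]
shift after turn [  4.72  -17.995   4.184]
```

```bash
python3 -m handwheel '[[1,0,0,0,0,0,1],[1,0,0,0,0,0,1],[1,0,0,0,0,0,1],[1,0,0,0,0,0,1],[1,0,0,0,0,0,1]]' >/dev/null; python3 -m handwheel '[[1,0,0,0,0,0,1],[1,0,0,0,0,0,1],[1,0,0,0,0,0,1],[1,0,0,0,0,0,1],[1,0,0,0,0,0,1]]'>/dev/null;  python3 -m handwheel '[[1,0,0,0,0,0,1],[1,0,0,0,0,0,1],[1,0,0,0,0,0,1],[1,0,0,0,0,0,1],[1,0.25,-1,0,0,0,0]]'>/dev/null
python3 -m handwheel '[[1,0.25,-1,0.1,0,0,0],[1,0.25,-1,0.1,0,0,0],[1,0.25,-1,0.1,0,0,0],[1,0.25,-1,0.1,0,0,0],[1,0.25,-1,0.1,0,0,0]]'>/dev/null
python3 -m handwheel '[[1,0.25,-1,0.2,0,0,0],[1,0.25,-1,0.2,0,0,0],[1,0.25,-1,0.2,0,0,0],[1,0.25,-1,0.2,0,0,0],[1,0.25,-1,0.2,0,0,0]]'>/dev/null
python3 -m handwheel '[[1,0.25,-1,0.2,0,0,0],[1,0.25,-1,0.2,0,0,0],[1,0.25,-1,0.2,0,0,0],[1,0.25,-1,0.2,0,0,0],[1,0.25,-1,0.2,0,0,0]]'>/dev/null; python3 -m handwheel '[[1,0,-1,0.2,0,0,0],[1,0,0,0,0,0,0]]'; python3 go.py .481 .220 .30 -136
python3 - <<'E'
from h import *
t=snapshot("top")["color"];s=snapshot("side")["color"]
cv2.imwrite("pics/c2.png",np.hstack([tile("",128,149,100,t),tile("",188,115,100,s)]))
E
```

```text
clock: 4.92
tool_pos: [0.4771, 0.2484, 0.3365]
orientation: [-180.0, -0.1, -136.2]
force: [0.8, 0.3, -0.1]
opening: 0.0876
gripper_force: 0.0
t 4.925 pos [0.477 0.248 0.336] rpy [-179.994   -0.061 -136.176] F [ 0.819  0.339 -0.085] M [ 0.129 -0.088  0.022] open 0.08763352179048747 0.0
shift [ 0.674 -0.928  1.46 ] turn [-0.001 -0.01  -0.029]
shift after turn [ 0.678 -0.926  1.459]
```

View pics/c2.png

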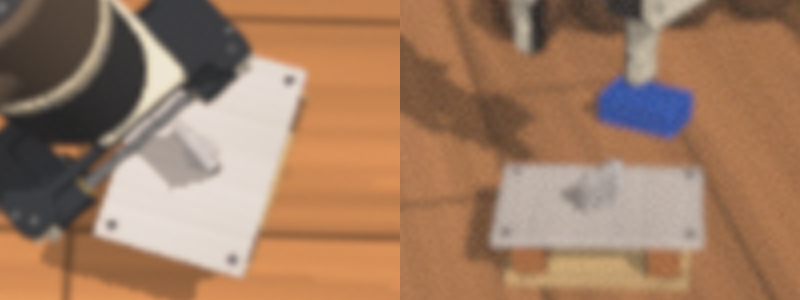

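The crop shows the gripper's closing line square to the wing, standing short of it. Next it centres and lowers.

```bash
python3 -m handwheel '[[1,0.68,-0.93,0,0,0,0],[1,0,0,0.8,0,0,0],[1,0,0,0.8,0,0,0],[1,0,0,0.8,0,0,0],[1,0,0,0.8,0,0,0]]'; python3 go.py .481 .220 .227 -136
```

```text
clock: 5.65
tool_pos: [0.48, 0.2222, 0.2569]
orientation: [180.0, 0.0, -136.0]
force: [-0.4, -0.1, 0.6]
opening: 0.0872
gripper_force: 0.0
t 5.65 pos [0.48  0.222 0.257] rpy [ 180.       0.046 -135.983] F [-0.364 -0.09   0.581] M [ 0.105 -0.124 -0.03 ] open 0.08717921728548872 0.0
shift [ 0.033 -0.093  1.194] turn [0.    0.008 0.003]
shift after turn [ 0.032 -0.093  1.194]
```

```bash
python3 -m handwheel '[[1,0,-0.05,0.6,0,0,0],[1,0,0,0.55,0,0,0],[1,0,0,0,0,0,0]]'; python3 go.py .481 .220 .227 -136
python3 - <<'E'
from h import *
t=snapshot("top")["color"];s=snapshot("side")["color"]
cv2.imwrite("pics/c3.png",np.hstack([tile("",128,149,100,t),tile("",188,115,100,s)]))
E
```

```text
clock: 6.02
tool_pos: [0.4809, 0.2207, 0.2275]
orientation: [180.0, -0.1, -136.0]
force: [0.0, 0.5, 0.8]
opening: 0.0875
gripper_force: 0.0
t 6.025 pos [0.481 0.221 0.228] rpy [ 179.999   -0.105 -136.042] F [0.016 0.513 0.85 ] M [ 0.086 -0.127 -0.006] open 0.08750840672004724 0.0
shift [ 0.016 -0.024  0.021] turn [ 0.    -0.017 -0.007]
shift after turn [ 0.016 -0.024  0.021]
```

View pics/c3.png

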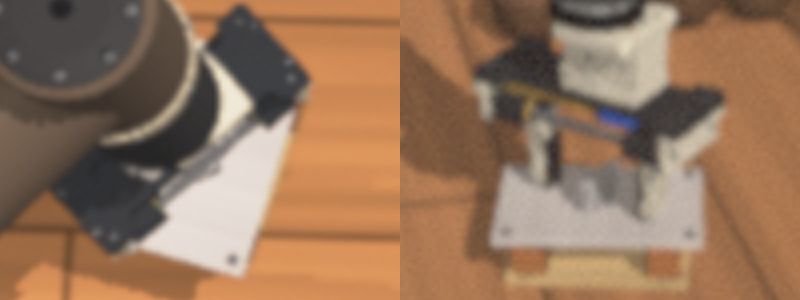

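The side crop shows the fingers on either side of the wing at (585,190), just above the plate. I'll close.

```bash
python3 -m handwheel '[[-1,0,0,0,0,0,0],[-1,0,0,0,0,0,0],[-1,0,0,0,0,0,0],[-1,0,0,0,0,0,0],[-1,0,0,0,0,0,0]]'; python3 -m handwheel '[[-1,0,0,0,0,0,0],[-1,0,0,0,0,0,0],[-1,0,0,0,0,0,0]]'; python3 go.py
```

```text
clock: 6.75
tool_pos: [0.4811, 0.2208, 0.2284]
orientation: [180.0, -0.0, -136.0]
force: [0.5, -0.3, 0.5]
opening: 0.0435
gripper_force: 0.0
clock: 7.12
tool_pos: [0.4811, 0.2208, 0.2284]
orientation: [180.0, 0.0, -136.0]
force: [0.6, -0.5, -0.6]
opening: 0.0134
gripper_force: 0.0
t 7.125 pos [0.481 0.221 0.228] rpy [ 180.       0.    -136.047] F [ 0.592 -0.546 -0.575] M [ 0.098 -0.143  0.013] open 0.013448620902064284 0.0
```

```bash
python3 -m handwheel '[[-1,0,0,0,0,0,0],[-1,0,0,0,0,0,0],[-1,0,0,0,0,0,0],[-1,0,0,0,0,0,0]]'; python3 -m handwheel '[[-1,0,0,-0.15,0,0,0],[-1,0,0,-0.4,0,0,0],[-1,0,0,-0.6,0,0,0],[-1,0,0,-0.7,0,0,0],[-1,0,0,-0.7,0,0,0]]'; python3 -m handwheel '[[-1,0,0,-0.7,0,0,0],[-1,0,0,-0.5,0,0,0],[-1,0,0,-0.25,0,0,0],[-1,0,0,0,0,0,0]]'; python3 go.py
python3 - <<'E'
from h import *
t=snapshot("top")["color"];s=snapshot("side")["color"]
cv2.imwrite("pics/c4.png",np.hstack([tile("",128,149,100,t),tile("",188,95,100,s)]))
E
```

```text
clock: 7.62
tool_pos: [0.4811, 0.2208, 0.2284]
orientation: [180.0, -0.0, -136.0]
force: [0.7, -1.3, -0.7]
opening: 0.0099
gripper_force: 29.9
clock: 8.25
tool_pos: [0.4811, 0.2208, 0.2938]
orientation: [180.0, 0.0, -136.0]
force: [-0.6, -0.6, -3.6]
opening: 0.01
gripper_force: 29.9
clock: 8.75
tool_pos: [0.4811, 0.2208, 0.3287]
orientation: [180.0, 0.0, -136.1]
force: [-0.8, 0.6, -4.7]
opening: 0.0096
gripper_force: 29.9
t 8.75 pos [0.481 0.221 0.329] rpy [ 179.993    0.038 -136.052] F [-0.796  0.6   -4.737] M [ 0.078 -0.057  0.027] open 0.009645258972229113 29.94311213493347
```

View pics/c4.png

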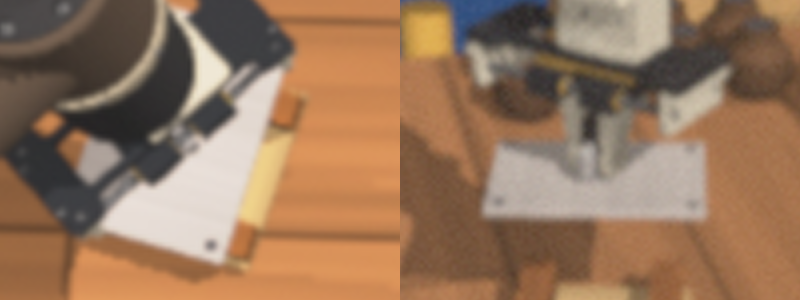

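The cover is lifted, hanging level on the wing. In the side tile its corners are (499,143), (706,144), (707,210) and (484,207). In the top tile its right edge runs from (285,85) to (226,265).

```bash
python3 - <<'E'
from h import *
np.set_printoptions(suppress=True)
print(rect("side",px(188,95,100,[(706,144),(707,210),(484,207),(499,143)],400,0),.1465,0,0))
for c in ([(285,85),(226,265)],[(226,265),(108,233)]):
  P=[ray("top",*p,.1465) for p in px(128,149,100,c)];d=P[1]-P[0]
  print(P,np.degrees(np.arctan2(d[1],d[0])))
E
python3 go.py .5135 -.234 .329 -128.6
```

```text
(array([0.4802, 0.2126]), array([114. , 169.5, 110.8, 170. ]), np.float64(165.87))
[array([0.51470382, 0.14577629, 0.1465    ]), array([0.38201789, 0.18210844, 0.1465    ])] 164.6865872288661
[array([0.38201789, 0.18210844, 0.1465    ]), array([0.40292404, 0.26765957, 0.1465    ])] 76.26774030770336
t 8.95 pos [0.481 0.221 0.328] rpy [ 179.996   -0.074 -136.052] F [ 1.011 -0.186 -3.662] M [ 0.053 -0.166  0.018] open 0.010014620614986187 29.94305670261383
shift [ 11.686 -13.997  -0.036] turn [ 0.002 -0.012 -1.242]
shift after turn [ 13.402 -12.363  -0.05 ]
```

```bash
python3 -m handwheel '[[-1,0.2,-0.24,0,0,0,0],[-1,0.4,-0.48,0,0,0,0],[-1,0.6,-0.72,0,0,0,0],[-1,0.8,-0.96,0,0,0,0],[-1,0.8,-0.96,0,0,0,0]]'>/dev/null; python3 -m handwheel '[[-1,0.8,-0.96,0,0,0,0],[-1,0.8,-0.96,0,0,0,0],[-1,0.8,-0.96,0,0,0,0],[-1,0.8,-0.96,0,0,0,0],[-1,0.8,-0.96,0,0,0,0]]'>/dev/null
python3 -m handwheel '[[-1,0.8,-0.96,0,0,0,0],[-1,0.8,-0.96,0,0,0,0],[-1,0.8,-0.96,0,0,0,0],[-1,0.8,-0.96,0,0,0,-0.1],[-1,0.6,-0.72,0,0,0,-0.3]]'>/dev/null
python3 -m handwheel '[[-1,0.5,-0.6,0,0,0,-0.3],[-1,0.3,-0.36,0,0,0,-0.3],[-1,0.2,-0.24,0,0,0,-0.25],[-1,0,0,0,0,0,0]]'; python3 go.py .5135 -.2335 .329 -128.6
```

```text
clock: 11.32
tool_pos: [0.5159, -0.2318, 0.3282]
orientation: [180.0, -0.0, -128.6]
force: [-0.5, -0.2, -3.4]
opening: 0.0099
gripper_force: 29.9
t 11.325 pos [ 0.516 -0.232  0.328] rpy [ 179.974   -0.019 -128.641] F [-0.469 -0.177 -3.383] M [ 0.142 -0.092  0.045] open 0.009944778529954143 29.942363798618317
shift [ 0.114  0.033 -0.033] turn [ 0.004 -0.003 -0.007]
shift after turn [ 0.114  0.033 -0.033]
```

```bash
python3 -m handwheel '[[-1,0.11,0.03,0.3,0,0,0],[-1,0,0,0.5,0,0,0],[-1,0,0,0.5,0,0,0],[-1,0,0,0.4,0,0,0],[-1,0,0,0.2,0,0,0]]'>/dev/null;python3 -m handwheel '[[-1,0,0,0,0,0,0]]'>/dev/null; python3 go.py .5135 -.2335 .280 -128.6
python3 - <<'E'
from h import *
t=snapshot("top")["color"];s=snapshot("side")["color"]
cv2.imwrite("pics/c5.png",np.hstack([tile("",273,142,100,t),tile("",235,210,120,s)]))
# predicted underside corners / pins for housing pose guess
E
```

```text
t 12.075 pos [ 0.514 -0.232  0.28 ] rpy [ 179.962   -0.029 -128.539] F [-0.118  0.203 -2.028] M [ 0.149 -0.084  0.054] open 0.010247564532391243 29.943093359470367
shift [ 0.057 -0.003  0.019] turn [ 0.006 -0.005  0.01 ]
shift after turn [ 0.057 -0.003  0.019]
```

View pics/c5.png

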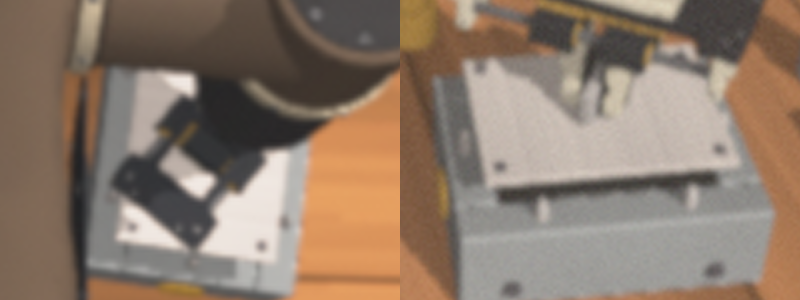

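The cover hangs over the housing inside the pins. In the side tile its front top corners are about (487,177) and (740,157) and its back-left corner is (465,60). The front pins are at (543,200) and (692,188). Next I compare cover and housing in the same camera.

Run:
```python
from h import *
np.set_printoptions(suppress=True,precision=4)
p=get_obs()["tool_pos"];c=p[:2];zu=p[2]-.1884
def pose(n,c,yaw,pts):
    a=np.radians(yaw);R=np.array([[np.cos(a),-np.sin(a)],[np.sin(a),np.cos(a)]])
    return [proj(n,np.r_[R@q[:2]+c,q[2]]) for q in pts]
k=400/120
T=lambda u,x0,y0,k,ox:((u-[x0,y0])*k+(k-1)/2+[ox,0]).round(0)
cov=[(x,y,zu+h) for h in(.006,0) for x,y in((-.085,.06),(-.085,-.06),(.085,-.06),(.085,.06))]
print("cover side pred top/bottom",[T(u,235,210,k,400) for u in pose("side",c,-7.2,cov)])
pins=[(-.05,.067,.088),(.05,.067,.088),(.092,0,.088),(.05,-.067,.088),(-.05,-.067,.088),(-.092,0,.088)]
for cc in((.5135,-.2335),(.5135,-.2355)):
  print("pins side pred",[T(u,235,210,k,400) for u in pose("side",np.array(cc),-7.2,pins)])
# measured corners -> centre, in housing frame
m=px(235,210,120,[(487,177),(740,157),(465,60),(487,187),(740,167)],400,0)
for q,z in zip(m,[zu+.006]*3+[zu]*2): print(ray("side",*q,z))
# top: corner bottom-right / bottom-left of cover plate
for q in px(273,142,100,[(117,241),(277,262)]): print("top",ray("top",*q,zu+.006))
print("expected corners",[ (np.array([[np.cos(a),-np.sin(a)],[np.sin(a),np.cos(a)]])@v+c) for a in [np.radians(-7.2)] for v in((-.085,.06),(-.085,-.06),(.085,-.06))])
```

```text
cover side pred top/bottom [array([463.,  58.]), array([486., 178.]), array([740., 157.]), array([691.,  41.]), array([463.,  64.]), array([485., 184.]), array([739., 163.]), array([690.,  48.])]
pins side pred [array([507.,  60.]), array([640.,  51.]), array([721., 108.]), array([689., 182.]), array([539., 194.]), array([462., 128.])]
pins side pred [array([508.,  62.]), array([641.,  53.]), array([722., 110.]), array([690., 184.]), array([540., 197.]), array([463., 130.])]
[ 0.4238 -0.281   0.0988]
[ 0.5911 -0.3026  0.0988]
[ 0.4387 -0.1652  0.0988]
[ 0.4231 -0.2839  0.0928]
[ 0.5905 -0.3058  0.0928]
top [ 0.4349 -0.1616  0.0988]
top [ 0.4221 -0.2822  0.0988]
expected corners [array([ 0.4377, -0.1622]), array([ 0.4227, -0.2813]), array([ 0.5914, -0.3026])]
```

Side-camera pins suggest the housing is at about (.5155, -.236) and the top camera says (.5135, -.2335). I'll aim for (.515, -.235) and lower gently, watching the side forces as the pins' tapers guide it.

```bash
python3 go.py .515 -.235 .280 -128.6 | tail -1; python3 -m handwheel '[[-1,0.05,0.1,0,0,0,0],[-1,0,0,0.1,0,0,0],[-1,0,0,0.1,0,0,0],[-1,0,0,0.05,0,0,0]]'; python3 go.py .515 -.235 .273 -128.6
```

```text
shift after turn [ 0.068 -0.079  0.054]
clock: 12.78
tool_pos: [0.5115, -0.2318, 0.2744]
orientation: [180.0, -0.0, -128.5]
force: [-0.2, 0.5, -3.2]
opening: 0.01
gripper_force: 29.9
t 12.775 pos [ 0.512 -0.232  0.274] rpy [ 179.985   -0.009 -128.55 ] F [-0.196  0.472 -3.178] M [ 0.07  -0.103  0.002] open 0.010033821140706075 29.942910075187683
shift [ 0.013 -0.188  0.057] turn [ 0.002 -0.002  0.008]
shift after turn [ 0.013 -0.188  0.057]
```

```bash
python3 -m handwheel '[[-1,0,-0.19,0,0,0,0],[-1,0,0,0.06,0,0,0],[-1,0,0,0,0,0,0]]'; python3 -m handwheel '[[-1,0,0,0.06,0,0,0],[-1,0,0,0,0,0,0]]'; python3 go.py .515 -.235 .270 -128.6
```

```text
clock: 13.15
tool_pos: [0.5153, -0.2348, 0.2729]
orientation: [180.0, -0.0, -128.6]
force: [0.7, -0.8, -3.2]
opening: 0.0096
gripper_force: 29.9
clock: 13.4
tool_pos: [0.5152, -0.2347, 0.2715]
orientation: [180.0, -0.0, -128.5]
force: [-0.0, -1.1, -4.3]
opening: 0.0102
gripper_force: 29.9
t 13.4 pos [ 0.515 -0.235  0.272] rpy [ 179.986   -0.006 -128.547] F [-0.034 -1.078 -4.303] M [ 0.025 -0.119  0.   ] open 0.010217305297712146 29.943179190158844
shift [ 0.013 -0.     0.062] turn [ 0.002 -0.001  0.009]
shift after turn [ 0.013 -0.     0.062]
```

```bash
for i in 1 2; do python3 -m handwheel '[[-1,0,0,0.06,0,0,0],[-1,0,0,0,0,0,0]]'|sed -n '2p;4p'; done; python3 -m handwheel '[[-1,0,0,0.06,0,0,0],[-1,0,0,0,0,0,0]]'; python3 go.py .515 -.235 .264 -128.6
```

```text
tool_pos: [0.5152, -0.2347, 0.27]
force: [-0.0, 0.7, -3.1]
tool_pos: [0.5152, -0.2348, 0.2685]
force: [-0.3, -0.4, -2.1]
clock: 14.15
tool_pos: [0.5152, -0.2348, 0.267]
orientation: [180.0, -0.0, -128.6]
force: [0.1, -0.4, -3.4]
opening: 0.0099
gripper_force: 29.9
t 14.15 pos [ 0.515 -0.235  0.267] rpy [ 179.985   -0.005 -128.552] F [ 0.089 -0.417 -3.393] M [ 0.062 -0.151 -0.04 ] open 0.009862395997301118 29.94300127029419
shift [0.013 0.001 0.12 ] turn [ 0.003 -0.001  0.008]
shift after turn [0.013 0.001 0.12 ]
```

```bash
for i in 1 2; do python3 -m handwheel '[[-1,0,0,0.06,0,0,0],[-1,0,0,0,0,0,0]]'|sed -n '2p;4p'; done; python3 go.py .515 -.235 .264 -128.6
```

```text
tool_pos: [0.5152, -0.2348, 0.2655]
force: [-0.3, -0.3, -2.8]
tool_pos: [0.5154, -0.2348, 0.2644]
force: [-1.3, -0.6, -1.1]
t 14.65 pos [ 0.515 -0.235  0.264] rpy [-179.982    0.002 -128.537] F [-1.323 -0.631 -1.142] M [0.195 0.159 0.   ] open 0.00985257588524831 29.94316577911377
shift [0.017 0.007 0.017] turn [-0.003  0.     0.01 ]
shift after turn [0.017 0.007 0.017]
```

The cover is on the seal, in between the pins with no side force. Now I turn the wing clockwise 58.6° (9.77 units).

```bash
python3 -m handwheel '[[-1,0,0,0.02,0,0,0.3],[-1,0,0,0,0,0,0.6],[-1,0,0,0,0,0,0.7],[-1,0,0,0,0,0,0.7],[-1,0,0,0,0,0,0.7]]'|sed -n '2,4p'; python3 go.py | grep -o 'M.*'; python3 -m handwheel '[[-1,0,0,0,0,0,0.7],[-1,0,0,0,0,0,0.7],[-1,0,0,0,0,0,0.7],[-1,0,0,0,0,0,0.7],[-1,0,0,0,0,0,0.7]]'|sed -n '2,4p'; python3 -m handwheel '[[-1,0,0,0,0,0,0.7],[-1,0,0,0,0,0,0.7],[-1,0,0,0,0,0,0.7],[-1,0,0,0,0,0,0.7],[-1,0,0,0,0,0,0.4]]'|sed -n '2,4p';  python3 -m handwheel '[[-1,0,0,0,0,0,0]]'>/dev/null; python3 go.py .515 -.235 .264 -187.2
```

```text
tool_pos: [0.5153, -0.2347, 0.2642]
orientation: [-180.0, 0.0, -146.7]
force: [-3.0, 3.3, 3.7]
M [0.936 0.699 0.012] open 0.009560938243506753 29.96096134185791
tool_pos: [0.5153, -0.2345, 0.2641]
orientation: [180.0, 0.0, -167.7]
force: [-2.5, 4.0, 4.8]
tool_pos: [0.5153, -0.2345, 0.2642]
orientation: [180.0, 0.0, 173.1]
force: [-1.9, 3.2, 4.3]
t 16.65 pos [ 0.515 -0.235  0.264] rpy [179.985   0.023 173.219] F [-1.878  2.888  4.327] M [ 1.388  0.596 -0.074] open 0.009757999359847447 29.93237167596817
shift [ 0.011 -0.02   0.003] turn [0.002 0.004 0.07 ]
shift after turn [ 0.01  -0.02   0.003]
```

Run:
```python
from h import *
t=snapshot("top")["color"];s=snapshot("side")["color"]
cv2.imwrite("pics/c6.png",np.hstack([tile("",273,142,100,t),tile("",235,210,120,s)]))
```

```text
(no output)
```

View pics/c6.png

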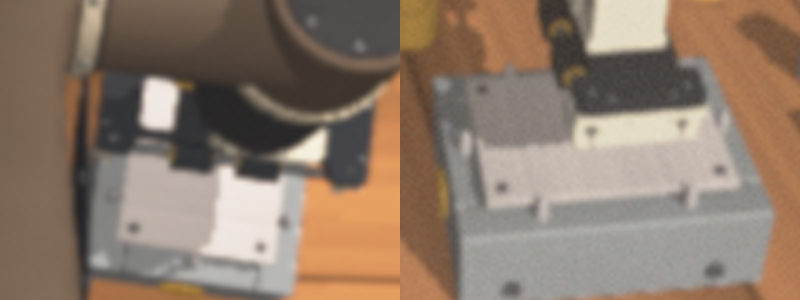

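The cover lies flat between the pins and the gripper lies along its length. In the side tile the front top edge runs (489,197) to (740,178) and the housing rim's front edge (460,238) to (772,209). I check the angles of both.

```bash
python3 - <<'E'
from h import *
for q,z in(([(489,197),(740,178)],.082),([(460,238),(772,209)],.07)):
  P=[ray("side",*p,z) for p in px(235,210,120,q,400,0)];d=P[1]-P[0];print(P,np.degrees(np.arctan2(d[1],d[0])))
E
python3 -m handwheel '[[-1,0,0,0,0,0,0.1],[-1,0,0,0.06,0,0,0],[-1,0,0,0,0,0,0]]'; python3 go.py .515 -.235 .258 -187.2
```

```text
[array([ 0.42499457, -0.28287119,  0.082     ]), array([ 0.59219801, -0.3056081 ,  0.082     ])] -7.743782554707533
[array([ 0.40077402, -0.30188006,  0.07      ]), array([ 0.60748984, -0.32615091,  0.07      ])] -6.696535765303079
clock: 17.18
tool_pos: [0.5155, -0.2347, 0.2624]
orientation: [-180.0, 0.0, 172.6]
force: [-2.1, 4.3, 6.4]
opening: 0.0099
gripper_force: 30.0
t 17.175 pos [ 0.515 -0.235  0.262] rpy [-180.       0.02   172.649] F [-2.081  4.269  6.448] M [1.62  0.596 0.028] open 0.00988482559521786 29.95052933692932
shift [ 0.017 -0.013  0.174] turn [-0.     0.003 -0.025]
shift after turn [ 0.017 -0.013  0.174]
```

```bash
for i in 1 2 3; do python3 -m handwheel '[[-1,0,0,0.05,0,0,0],[-1,0,0,0,0,0,0]]'|sed -n '2p;4p'; done; python3 go.py .515 -.235 .258 -187.2
```

```text
tool_pos: [0.5155, -0.2347, 0.2613]
force: [-2.3, 4.3, 7.7]
tool_pos: [0.5155, -0.2347, 0.2602]
force: [-2.9, 4.6, 7.4]
tool_pos: [0.5154, -0.2347, 0.2591]
force: [-3.6, 5.3, 10.3]
t 17.925 pos [ 0.515 -0.235  0.259] rpy [-179.992    0.033  172.657] F [-3.574  5.284 10.318] M [2.048 1.07  0.036] open 0.00971419997510845 29.94969606399536
shift [ 0.016 -0.013  0.042] turn [-0.001  0.005 -0.024]
shift after turn [ 0.016 -0.013  0.042]
```

```bash
python3 -m handwheel '[[-1,0.02,0.03,0.03,0,0,0],[-1,0,0,0,0,0,0]]'|sed -n '2p;4p'; for i in 1 2; do python3 -m handwheel '[[-1,0,0,0.04,0,0,0],[-1,0,0,0,0,0,0]]'|sed -n '2p;4p'; done; python3 go.py .515 -.235 .258 -187.2
```

```text
tool_pos: [0.5153, -0.2345, 0.2587]
force: [-2.7, 1.2, 10.5]
tool_pos: [0.5153, -0.2345, 0.2583]
force: [-5.0, 2.1, 15.7]
tool_pos: [0.5153, -0.2345, 0.2582]
force: [-8.5, 4.4, 23.4]
t 18.675 pos [ 0.515 -0.234  0.258] rpy [-179.922    0.124  172.694] F [-8.507  4.361 23.403] M [ 1.685  2.634 -0.039] open 0.01016874094160815 29.958140552043915
shift [ 0.009 -0.023  0.008] turn [-0.013  0.021 -0.018]
shift after turn [ 0.009 -0.023  0.008]
```

The motion has stopped hard at TCP z .2582 (flush height .2584) with the force rising steeply to 23 N. One look before handing in.

```bash
python3 - <<'E'
from h import *
t=snapshot("top")["color"];s=snapshot("side")["color"]
cv2.imwrite("pics/c7.png",np.hstack([tile("",273,142,100,t),tile("",240,215,100,s)]))
E
python3 -m handwheel '[[-1,0,0,0,0,0,0],[-1,0,0,0,0,0,0],[-1,0,0,0,0,0,0],[-1,0,0,0,0,0,0]]'
```

```text
clock: 19.27
tool_pos: [0.5153, -0.2345, 0.2582]
orientation: [-179.9, 0.1, 172.7]
force: [-6.8, 5.0, 23.2]
opening: 0.0101
gripper_force: 30.0
```

View pics/c7.png

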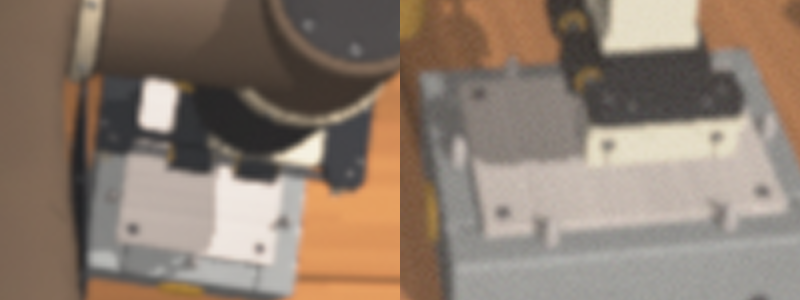

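The cover lies on the rim between the pins, with no dark seal gap visible along its front edge (485,235) to (785,210), and the push is steady at 23 N. Handing in.

```bash
python3 -c "
from plant import *
print(close_job())"
```

```text
the job is handed in; nothing more can be done
None
```

I handed the job in at about 19 s with the cover between the guide pins, its wing parallel to the long sides (within about 1°), pressed flush on the rim and still held with about 23 N; none of the other parts was touched on purpose, though I did not re-check where they stand.

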